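# Tuck the ring stand under the toe rail

## Robot

A 7-joint arm with a two-finger parallel gripper is mounted at the origin on the work surface. World frame = base frame: x ahead of the robot, y to its left, z up, the work surface at z = 0. Lengths are in m, angles in degrees, forces in N, time in s.
With the tool pointing down it reaches from about 0.4 to 0.875 m from the base axis. Payload 4.4 kg.
Tool frame: the origin (TCP) lies at the very end of the fingers, on their centre line; the grasp point (between the pads) lies 19 mm behind it; z points along the fingers, y is the line along which they close (so a half turn about z gives the same grasp; the last joint's range is limited). The gripper opens to 85 mm and grips with 20 to 120 N. Pads are 22 mm wide; open, the fingers measure 114 mm over their backs; the gripper's body (76 mm by 85 mm) begins 54 mm behind the grasp point. The pads swing forward as they close: fully open they stand 13 mm farther back than shut.
Start: joints at [68.251, 36.005, 2.206, 86.941, -1.547, 57.084, -1.146], TCP at [0.201, -0.618, 0.231] pointing down, gripper open.
Joint ranges: [-175.42, 175.42], [-21.48, 121.26], [-71.46, 75.88], [10.55, 141.38], [-63.04, 243.04], [13.31, 113.54], [-168.57, 168.57]. Speed limits (degrees/s): [147.25, 147.25, 180, 180, 180, 180, 180].

## Interface

Orientations are given as [roll, pitch, yaw] about the fixed x, y, z axes, in that order (R = Rz(yaw) Ry(pitch) Rx(roll)).
In Python, from rig import robot gives the robot as it stands. The module is installed in compiled form; this text tells all that it offers.
- The arm moves only by the tool step_arm, never from a script. Its argument "plan" is a list of rows, each a list of 4 numbers: the shift along the tool's x, y, z in a scale on which 1.0 is 1 m, then the turn about the tool's z in normalised numbers (1 is 360 degrees). A call has 1 to 12 rows; each row is the pose to reach, as a shift and turn from the pose commanded when the call began, along the tool's axes at that moment; what a row does not reach only later rows make up. A row lasts 1/10 s, in which the tool goes at most 50 mm and 8.59 degrees, less where a joint would pass 70% of its speed; a pose out of reach is approached as far as the arm can. A call with a gripper value outside its range is refused whole. "gripper" is the closure, from -1 (fully open) to 1 (shut), set as the call begins (left out, the last holds). The fingers move at their own pace and stop on an object; "newtons" is the grip in N (left out, the last holds). Time passes only in rows, so rows that repeat a pose let the fingers close. It gives the time, the measured TCP pose, the force, the opening and the grip force at its end, in the units of the state.
- robot.get_state(): the state, without advancing time (a new reading comes with each control period).
- robot.camera(name): name is "side" or "top"; returns a dict with "pixels" (384x512x3 uint8, red, green, blue), "fovy" (degrees; the focal length in pixels is half the picture's height over the tangent of half this angle, whatever the lens; pixels are square), "cx", "cy" (the principal point, pixels), "distortion" ([k1, k2, p1, p2, k3] as OpenCV has them; the pictures are not rectified), "camera_from_world" (4x4, takes a point from world to camera coordinates). Camera axes: x right, y down, z forward; pixel columns grow to the right and rows downward; lengths in m; the calibration is good to about 2 mm. A picture is of the moment at which its call begins. There is no depth.
- robot.job_done(): hands the job in; it is judged then, once.
The state is a dict: "time": time; "joint_positions": joint angles; "joint_vel": joint speeds; "effort": joint torques, N m; "tcp_pos": TCP position; "tcp_rot": TCP orientation; "ft_force": force on the tool from outside, world axes, zero at the start; "wrist_torque": the same for the moment, N m; "width": opening from 0.0 (shut) to 1.0 (fully open); "finger_force": force on a finger pad.
Only numpy, scipy, OpenCV 4.12 (cv2) and the standard library are available. Lean on these libraries where they do the work, as an engineer would, in place of code of your own. Each camera call takes 0.05 s, during which the arm holds its last target. There are 200 camera calls.

## Task

Put the loose ring stand away beside its twin in the open drawer. Pushing only on its flat foot and keeping it standing on the drawer floor, press its toe firmly home under the toe rail, against the stop you cannot see, then slide it sideways along the rail until you feel its foot touch the parked stand's foot. Press gently in both directions, leave the parked stand and the other things in the drawer where they are, and leave the stand square to the rail, still fully home and snug beside its twin.

Things in the scene. Friction and masses are not known exactly. Their poses are not given: they have to be found in the camera images.
- cabinet: Grey steel pedestal filing cabinet 420 wide (x) x 565 deep (y) x 470 high, fixed, with its shallow bottom drawer locked fully out towards -y. Origin on the bench below the drawer, axes along the drawer. Drawer floor (white) at z 35, inside from x -185 to 185, y -252 to 256; walls rise to z 77 (42 above the floor). Cabinet front above the drawer at y 253.
- rail: Toe rail, lip 3 thick, fixed 16 above the drawer floor along its far (+x) side, y -220 to 220. Origin: floor below the middle of the lip's front edge; x into the rail, y towards the cabinet. Under it, unseen, a rigid stop bar ('stop'), square to x, is set 12 to 26 behind the edge: not measured, to be felt. A push 10 N over sliding friction seats a foot; over 20 N on the stop is too hard.
- stand: The loose chrome ring stand: flat steel foot 120 (x) x 84 (y) x 12 thick, 282 high overall. Origin: centre of the foot's underside; x towards the toe (the end nearer the rod), z up. Whole stand 0.6 to 1.0 kg; it takes 2 to 8 N to slide on the drawer floor, up to twice that if the fingers bear down on it. Pushed higher than about 60 it tips.
- stand_upright: Rod and ring of the loose stand, fixed to its foot; same origin and axes as stand. Rod 10 in diameter at x 20, y 0, from the foot to z 282, with a 20 collar at its base; clamp and a level ring (54 over all, centre x -26, reaching back to x -53) at z 212. All of it stays inside the foot's outline seen from above. Not to be pushed or gripped.
- stand_toe (a point): Middle of the loose stand's toe face (the short end nearer the rod): stand x 60, y 0, z 6; same axes.
- stand_side (a point): Middle of the loose stand's +y side face, the side towards the parked stand: stand x 0, y 42, z 6; same axes.
- parked: The twin ring stand, same shape and axes as stand, standing nearer the cabinet with its toe a little way (5 to 10) under the rail's lip, square to it, not against the stop. It is free: 0.77 kg, held only by friction (3.5 to 5.5 N). Leave it so; touch it with a few newtons at most.
- parked_side (a point): Middle of the parked stand's -y side face, the side towards the loose stand: parked x 0, y -42, z 6; same axes.
- magnet: Black ferrite block magnet 50 x 25 x 15, lying loose in the near front corner of the drawer; origin under its centre. Leave alone.
- bob: Brass pendulum bob 38 in diameter, 39 high, standing loose near the drawer front; origin under its centre. Leave alone.
- wand: Orange plastic magnetic wand with a steel tip, 180 long, 18 thick, lying loose along the drawer's near side; origin under its middle, x towards the tip. Leave alone.

How it is judged:
By the outcome, as a careful person would: the job done as asked, in the order asked, and still so for the second after the job is handed in, with the robot touching nothing.
It also fails if it takes over 70 s, if anything falls off the work surface, if the arm or the gripper's body presses on something with over 40 N, if the wrist force passes 120 N, or if a joint passes its speed limit or range.

## Working session

There is one attempt and no reset: what is moved stays moved. The work goes in short steps, Python scripts to look and compute and a tool call to move; the robot and the scene stay as the last step left them, time stands still between calls to the robot, and variables do not carry over. Pictures are saved under pics/ and viewed, at most 10 in all, crops included, and the job is handed in when it is done.

Besides the shell and the picture viewer there is one more tool, called after "Emit:" by a JSON object that holds its "op" and its "data", one argument or row to a line. step_arm: Moves the arm, as the interface text tells. Its arguments: {"type":"object","properties":{"plan":{"type":"array"},"gripper":{"type":"number"},"newtons":{"type":"number"}},"required":["plan"]}

```bash
mkdir -p pics; python3 - <<'E'
from rig import robot
import cv2,pickle
s=robot.get_state();print(s)
for n in("side","top"):
    c=robot.camera(n);cv2.imwrite(f"pics/{n}0.png",cv2.cvtColor(c["pixels"],cv2.COLOR_RGB2BGR));pickle.dump(c,open(f"{n}.pkl","wb"))
    print(n,c["fovy"],c["cx"],c["cy"],c["distortion"],c["camera_from_world"])
E
```

```text
{'time': 0.0, 'joint_positions': array([68.24827249, 36.0583701 ,  2.20164957, 86.99869534, -1.54652891,
       57.08334399, -1.14714448]), 'joint_vel': array([ 0.10012028, -0.00497654, -0.02468415, -0.14994852,  0.13113545,
        0.05975931, -0.0525623 ]), 'effort': array([-2.03137593e-04, -5.63400793e+01,  1.22599360e+00, -1.93447387e+01,
        1.10557958e-02,  1.04357812e-02,  5.95713516e-06]), 'tcp_pos': array([ 0.20049628, -0.61762392,  0.23037993]), 'tcp_rot': array([-1.79889253e+02,  1.34149844e-03,  1.79813650e+01]), 'ft_force': array([-0.81242688,  0.79451978, -0.31660034]), 'wrist_torque': array([-0.00829606,  0.0192605 , -0.0024185 ]), 'finger_force': 0.0, 'width': 1.002765787565083}
side 47.538636068240784 256.70546473536365 188.0925703594516 [-0.11017567  0.          0.          0.          0.        ] [[ 0.97654025 -0.21425455  0.02154361 -0.5149084 ]
 [-0.13148358 -0.67251515 -0.72830999  0.11192777]
 [ 0.17053213  0.70839139 -0.68490907  0.8081899 ]
 [ 0.          0.          0.          1.        ]]
top 57.05486198253901 256.80785674222466 190.0204663712675 [-0.10698322  0.          0.          0.          0.        ] [[-0.003969   -0.99983161 -0.0179165  -0.02699713]
 [-0.99833961  0.0049914  -0.05738556  0.51947873]
 [ 0.05746533  0.01765899 -0.99819131  0.67944043]
 [ 0.          0.          0.          1.        ]]
```

View pics/side0.png

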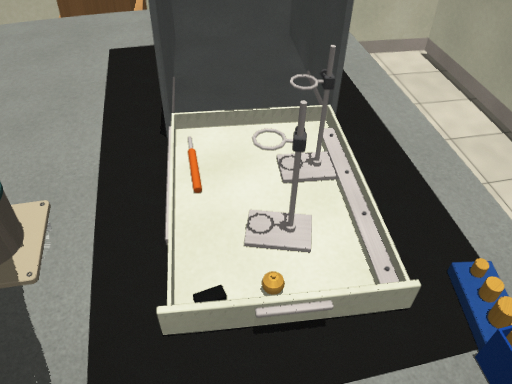

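View pics/top0.png

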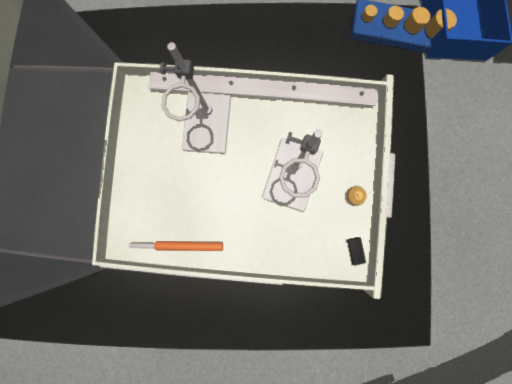

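```bash
cat > h.py <<'E'
import numpy as np,cv2,pickle
def K(c):
    f=c["pixels"].shape[0]/2/np.tan(np.radians(c["fovy"]/2));return np.array([[f,0,c["cx"]],[0,f,c["cy"]],[0,0,1.]])
def ray(c,uv,z):
    uv=np.asarray(uv,float).reshape(-1,1,2)
    p=cv2.undistortPoints(uv,K(c),np.array(c["distortion"])).reshape(-1,2)
    T=c["camera_from_world"];R=T[:3,:3];o=-R.T@T[:3,3]
    d=np.c_[p,np.ones(len(p))]@R
    return (o+d*((z-o[2])/d[:,2])[:,None])[:,:2]
def proj(c,P):
    T=c["camera_from_world"];return cv2.projectPoints(np.asarray(P,float).reshape(-1,1,3),cv2.Rodrigues(T[:3,:3])[0],T[:3,3],K(c),np.array(c["distortion"]))[0].reshape(-1,2)
def load(n):return pickle.load(open(n+".pkl","rb"))
def mask(c):
    p=c["pixels"].astype(int)  # grey-lilac: b-r high vs floor yellowish
    return p
E
python3 - <<'E'
from h import *
c=load("top");p=c["pixels"]
for uv in [(230,200),(222,110),(225,140),(275,160),(270,185),(320,95),(200,85),(310,160)]:print(uv,p[uv[1],uv[0]])
crop=p[55:225,140:345];cv2.imwrite("pics/tc.png",cv2.cvtColor(cv2.resize(crop,None,fx=3.5,fy=3.5,interpolation=cv2.INTER_CUBIC),cv2.COLOR_RGB2BGR))
c=load("side");p=c["pixels"]
for uv in [(220,190),(255,235),(300,240),(325,170)]:print(uv,p[uv[1],uv[0]])
E
```

```text
(230, 200) [245 244 230]
(222, 110) [222 213 209]
(225, 140) [209 200 195]
(275, 160) [203 194 188]
(270, 185) [229 223 220]
(320, 95) [221 213 209]
(200, 85) [210 200 197]
(310, 160) [226 220 216]
(220, 190) [235 235 215]
(255, 235) [208 199 193]
(300, 240) [210 202 196]
(325, 170) [208 201 194]
```

View pics/tc.png

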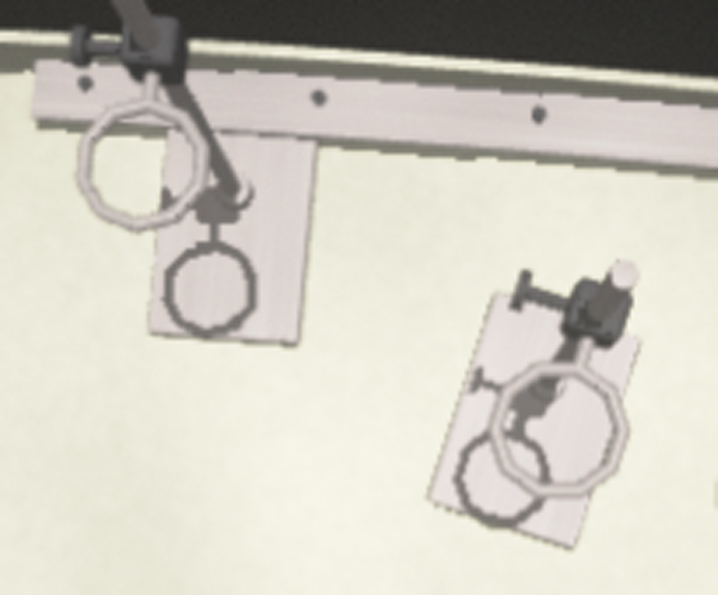

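```bash
cat > meas.py <<'E'
from h import *
def side_edge(c,a,b,z,n=40,half=5,blur=1):
    """sub-pixel edge near segment a-b (px): strongest r-b change across; returns world pts line fit"""
    p=cv2.GaussianBlur(c["pixels"].astype(np.float32),(0,0),.8)
    s=p[...,0]*.5+p[...,1]*.5+p[...,2]*.0 if blur==2 else p[...,1]-p[...,0]
    a=np.array(a,float);b=np.array(b,float);d=(b-a)/np.linalg.norm(b-a);nn=np.array([-d[1],d[0]])
    t=np.arange(-half,half+.01,.25);pts=[]
    for k in np.linspace(.06,.94,n):
        q=a+k*(b-a)+t[:,None]*nn
        v=cv2.remap(s,q[None,:,0].astype(np.float32),q[None,:,1].astype(np.float32),cv2.INTER_LINEAR)[0]
        g=np.abs(np.gradient(v));g[:2]=0;g[-2:]=0;pts.append(a+k*(b-a)+t[g.argmax()]*nn)
    w=ray(c,pts,z).astype(np.float32)
    vx,vy,x0,y0=cv2.fitLine(w,cv2.DIST_HUBER,0,.001,.001).ravel()
    r=(w-[x0,y0])@np.array([-vy,vx])
    ang=np.degrees(np.arctan2(vy,vx));return np.array([x0,y0]),np.array([vx,vy]),ang,np.median(abs(r))*1e3
def cross(l1,l2):
    A=np.c_[l1[1],-l2[1]];k=np.linalg.solve(A,l2[0]-l1[0]);return l1[0]+k[0]*l1[1]
E
cat > m0.py <<'E'
from meas import *
c=load("top");o=np.array([140,55.])
P=lambda u,v:o+np.array([u,v])/3.5
def rep(n,l):print(n,l[0].round(4),"ang %.2f res %.2fmm"%l[2:])
rail=side_edge(c,P(340,143),P(718,175),.054);rep("rail",rail)
rail2=side_edge(c,P(340,143),P(718,175),.054,blur=2);rep("rail(bright)",rail2)
TL,TR,BR,BL=P(498,293),P(638,340),P(574,548),P(430,498)
L=[side_edge(c,a,b,.047) for a,b in((TR,BR),(BR,BL),(BL,TL))]
for n,l in zip(("looseR","looseB","looseL"),L):rep(n,l)
print("corners BR BL",cross(L[0],L[1]),cross(L[1],L[2]))
print("raw corners",ray(c,[TL,TR,BR,BL],.047).round(4).tolist())
Q=[side_edge(c,P(317,150),P(299,335),.047),side_edge(c,P(297,346),P(149,333),.047)]
for n,l in zip(("parkR","parkB"),Q):rep(n,l)
print("park BR",cross(*Q), "BL",ray(c,[P(149,333)],.047))
s=load("side")
print("side loose",ray(s,[(250,211),(312,215),(311,245),(245,240)],.047).round(4).tolist(),"parked",ray(s,[(277,155),(284,178)],.047).round(4).tolist())
E
python3 m0.py
```

```text
rail [ 0.6932 -0.0754] ang 85.10 res 0.52mm
rail(bright) [ 0.6847 -0.102 ] ang 85.33 res 0.44mm
looseR [ 0.5397 -0.14  ] ang -18.07 res 1.76mm
looseB [ 0.4897 -0.0787] ang 71.17 res 0.83mm
looseL [ 0.5505 -0.0534] ang -18.58 res 0.43mm
corners BR BL [ 0.47591555 -0.11922336] [ 0.50371015 -0.0377023 ]
raw corners [[0.6145, -0.0785], [0.5885, -0.1538], [0.4768, -0.1178], [0.5038, -0.0412]]
parkR [0.6434 0.0251] ang -4.70 res 0.32mm
parkB [0.5918 0.0716] ang 84.71 res 0.56mm
park BR [0.5879692  0.02964597] BL [[0.5942802  0.11122233]]
side loose [[0.5028, -0.0475], [0.6158, -0.0806], [0.5919, -0.1503], [0.4795, -0.1158]] parked [[0.5952, 0.1069], [0.5907, 0.031]]
```

```bash
python3 - <<'E'
from h import *
c=load("top")
a=np.radians(-4.9);U=np.array([np.cos(a),np.sin(a)]);V=np.array([-U[1],U[0]])
def pr(n,px,z):
    w=ray(c,px,z);print(n,w.round(3).tolist(),"uv",np.c_[w@U,w@V].round(3).tolist())
pr("near wall top",[(97,265),(240,280),(380,292)],.077)
pr("near inside top",[(105,262),(240,274),(372,287)],.077)
pr("near floor",[(110,260),(240,272),(370,283)],.035)
pr("far",[(120,65),(385,80)],.077)
pr("wand",[(130,245),(222,246)],.044)
pr("bob,magnet",[(357,195),(356,250)],.05)
pr("cab front/front wall",[(112,150),(385,180)],.077)
p=c["pixels"];print(p[255:295,240].sum(1)//3)
E
```

```text
near wall top [[0.38, 0.263], [0.356, 0.0], [0.332, -0.25]] uv [[0.356, 0.295], [0.354, 0.03], [0.352, -0.221]]
near inside top [[0.385, 0.248], [0.366, 0.0], [0.341, -0.235]] uv [[0.363, 0.28], [0.365, 0.031], [0.36, -0.205]]
near floor [[0.383, 0.257], [0.363, 0.003], [0.34, -0.245]] uv [[0.36, 0.288], [0.361, 0.034], [0.359, -0.215]]
far [[0.755, 0.229], [0.719, -0.269]] uv [[0.733, 0.292], [0.74, -0.207]]
wand [[0.414, 0.213], [0.413, 0.036]] uv [[0.394, 0.247], [0.408, 0.071]]
bob,magnet [[0.507, -0.217], [0.405, -0.214]] uv [[0.524, -0.173], [0.421, -0.179]]
cab front/front wall [[0.591, 0.237], [0.533, -0.262]] uv [[0.569, 0.287], [0.553, -0.216]]
[235 235 236 236 236 236 235 235 234 233 232 232 234 235 236 235 229 140
 114 115 134 211 233 235 230 204 111  62  56  56  55  55  55  56  54  54
  53  54  52  52]
```

The manual's scale: turns go in shares of 360 degrees. Converting my numbers, -67.1 degrees / 360 = -0.1864.

Emit:
{"op": "step_arm", "data": {
  "plan": [
    [0.03,-0.035,0,-0.0167],
    [0.06,-0.07,0,-0.0333],
    [0.09,-0.105,0,-0.05],
    [0.12,-0.14,0,-0.0667],
    [0.155,-0.18,0,-0.0833],
    [0.19,-0.22,0,-0.1],
    [0.225,-0.26,0,-0.1167],
    [0.26,-0.3,0,-0.1333],
    [0.29,-0.335,0,-0.15],
    [0.32,-0.37,0,-0.1667],
    [0.345,-0.4,0,-0.1778],
    [0.37,-0.426,0,-0.1864]
  ],
  "gripper": -0.65,
  "newtons": 60
}}

```text
time: 1.3
tcp_pos: [0.4214, -0.0962, 0.2314]
tcp_rot: [-180.0, -0.0, 85.3]
ft_force: [1.1, 0.7, 0.0]
width: 0.82
finger_force: 0.0
```

Emit:
{"op": "step_arm", "data": {
  "plan": [
    [0,0,0,0],
    [0,0,0,0],
    [0,0,0.03,0],
    [0,0,0.06,0],
    [0,0,0.09,0],
    [0,0,0.12,0],
    [0,0,0.145,0],
    [0,0,0.165,0],
    [0,0,0.175,0],
    [0,0,0.18,0],
    [0,0,0.18,0],
    [0,0,0.18,0]
  ]
}}

```text
time: 2.5
tcp_pos: [0.4215, -0.0993, 0.0519]
tcp_rot: [179.9, 0.0, 85.0]
ft_force: [0.0, -0.1, -0.1]
width: 0.824
finger_force: 0.0
```

Emit:
{"op": "step_arm", "data": {
  "plan": [
    [0,0,0.005,0],
    [0,0,0.01,0],
    [0,0,0.014,0],
    [0,0,0.017,0],
    [0,0,0.017,0],
    [0,0,0.017,0]
  ]
}}

```text
time: 3.1
tcp_pos: [0.4216, -0.0991, 0.035]
tcp_rot: [179.9, 0.0, 85.1]
ft_force: [0.6, -0.5, 0.4]
width: 0.824
finger_force: 0.0
```

```bash
cat > snap.py <<'E'
import sys,pickle,cv2
from rig import robot
for n in("side","top"):
    c=robot.camera(n);pickle.dump(c,open(f"{n}.pkl","wb"));cv2.imwrite(f"pics/{n}{sys.argv[1]}.png",cv2.cvtColor(c["pixels"],cv2.COLOR_RGB2BGR))
E
python3 snap.py 1; python3 -c "
import cv2,numpy as np
a=cv2.imread('pics/side1.png')[40:340,120:440];b=cv2.imread('pics/top1.png')[40:340,80:400]
cv2.imwrite('pics/both1.png',cv2.resize(np.hstack([a,b]),(800,375),interpolation=cv2.INTER_CUBIC))"
```

```text
(no output)
```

View pics/both1.png

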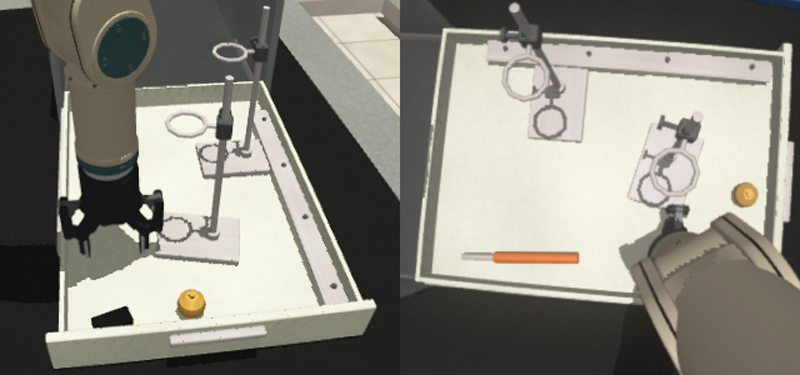

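Emit:
{"op": "step_arm", "data": {
  "plan": [
    [0,0,0.002,0],
    [0,0,0.004,0],
    [0,0,0.004,0],
    [0,0.003,0.004,0],
    [0,0.006,0.004,0],
    [0,0.009,0.004,0],
    [0,0.012,0.004,0],
    [0,0.015,0.004,0]
  ]
}}

```text
time: 4.0
tcp_pos: [0.4341, -0.1006, 0.0301]
tcp_rot: [-179.8, 0.1, 85.0]
ft_force: [-5.5, 0.1, 4.3]
width: 0.823
finger_force: 2.9
```

Emit:
{"op": "step_arm", "data": {
  "plan": [
    [0,0,-0.002,0],
    [0,0.002,-0.002,0],
    [0,0.004,-0.002,0],
    [0,0.006,-0.002,0],
    [0,0.008,-0.002,0],
    [0,0.01,-0.002,0],
    [0,0.012,-0.002,0],
    [0,0.014,-0.002,0],
    [0,0.016,-0.002,0],
    [0,0.018,-0.002,0],
    [0,0.02,-0.002,0]
  ]
}}

```text
time: 5.1
tcp_pos: [0.4523, -0.103, 0.0328]
tcp_rot: [-179.6, 0.2, 85.0]
ft_force: [-10.7, -1.3, 14.5]
width: 0.824
finger_force: 8.8
```

```bash
python3 snap.py 2; cat > m1.py <<'E'
from meas import *
import sys
# side-view + top-view lilac mask of loose foot: outline -> minAreaRect on z=.047
a=np.radians(-4.9);U=np.array([np.cos(a),np.sin(a)]);V=np.array([-U[1],U[0]])
for n in("side","top"):
    c=load(n);p=c["pixels"].astype(int)
    m=((p[...,0]-p[...,1]>=4)&(p[...,0]>150)&(abs(p[...,0]-p[...,2])<24)).astype(np.uint8)
    m=cv2.morphologyEx(m,cv2.MORPH_CLOSE,np.ones((7,7)));m=cv2.morphologyEx(m,cv2.MORPH_OPEN,np.ones((7,7)))
    for k in cv2.findContours(m,cv2.RETR_EXTERNAL,cv2.CHAIN_APPROX_NONE)[0]:
        if cv2.contourArea(k)<500:continue
        w=ray(c,k.reshape(-1,2),.047);w=np.c_[w@U,w@V].astype(np.float32)*1e3
        if w[:,1].mean()<-200 or w[:,1].mean()>150 or not 450<w[:,0].mean()<720:continue
        (x,y),(a1,b1),t=cv2.minAreaRect(w);print(n,"c %.1f %.1f size %.1f %.1f ang %.1f"%(x,y,a1,b1,t),"u",w[:,0].min(),w[:,0].max(),"v",w[:,1].min(),w[:,1].max())
E
python3 m1.py
```

```text
side c 575.1 -52.7 size 83.8 99.4 ang 81.1 u 520.31116 629.20996 v -100.85487 -5.9360466
side c 658.4 26.7 size 151.5 440.3 ang 0.0 u 582.6331 734.16174 v -193.44002 246.89539
top c 566.1 -51.2 size 94.1 120.0 ang 81.0 u 511.1401 629.01086 v -98.98017 1.5911245
top c 658.4 20.7 size 152.0 446.3 ang 0.2 u 582.10657 734.14844 v -202.2801 244.02261
```

```bash
python3 -c "
import cv2,numpy as np
a=cv2.imread('pics/side2.png')[160:280,180:330];b=cv2.imread('pics/top2.png')[100:220,220:370]
cv2.imwrite('pics/both2.png',cv2.resize(np.hstack([a,b]),(800,320),interpolation=cv2.INTER_CUBIC))"
```

```text
(no output)
```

View pics/both2.png

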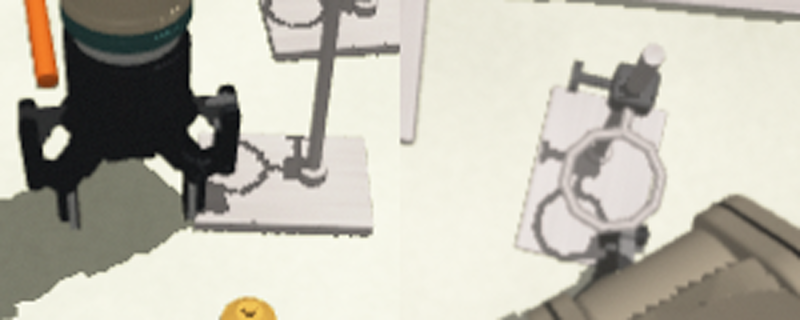

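Emit:
{"op": "step_arm", "data": {
  "plan": [
    [0,-0.004,0,0],
    [0,-0.006,0,0],
    [0,-0.006,0,0],
    [0,-0.006,0,0]
  ]
}}

```text
time: 5.6
tcp_pos: [0.451, -0.1012, 0.0325]
tcp_rot: [179.9, -0.0, 85.1]
ft_force: [0.4, 0.2, 3.8]
width: 0.824
finger_force: 1.8
```

Emit:
{"op": "step_arm", "data": {
  "plan": [
    [0,0,-0.001,0],
    [0,0,-0.002,0],
    [0,0,-0.003,0],
    [0,0,-0.003,0]
  ]
}}

```text
time: 6.0
tcp_pos: [0.45, -0.1013, 0.0353]
tcp_rot: [180.0, -0.0, 85.1]
ft_force: [-0.8, -0.8, -0.2]
width: 0.823
finger_force: 0.0
```

Emit:
{"op": "step_arm", "data": {
  "plan": [
    [0,0.002,0,0],
    [0,0.004,0,0],
    [0,0.006,0,0],
    [0,0.008,0,0],
    [0,0.01,0,0],
    [0,0.012,0,0]
  ]
}}

```text
time: 6.6
tcp_pos: [0.4617, -0.1027, 0.0352]
tcp_rot: [-180.0, 0.0, 85.1]
ft_force: [-4.2, -1.3, -0.4]
width: 0.822
finger_force: 1.4
```

Emit:
{"op": "step_arm", "data": {
  "plan": [
    [0,0.0025,-0.001,0],
    [0,0.005,-0.001,0],
    [0,0.0075,-0.001,0],
    [0,0.01,-0.001,0],
    [0,0.012,-0.001,0],
    [0,0.012,-0.001,0]
  ]
}}

```text
time: 7.2
tcp_pos: [0.4746, -0.1034, 0.0364]
tcp_rot: [179.9, -0.0, 85.1]
ft_force: [-2.0, -0.9, -0.9]
width: 0.829
finger_force: 0.8
```

```bash
python3 snap.py 3; python3 m1.py
```

```text
side c 595.7 -46.4 size 84.8 98.2 ang 83.6 u 542.2343 645.1175 v -89.760895 -3.2162237
side c 658.4 24.5 size 151.5 435.9 ang 0.0 u 582.6331 734.16174 v -193.44002 242.45914
top c 585.2 -47.2 size 95.7 120.2 ang 87.5 u 527.0615 646.6028 v -95.4056 2.6470823
top c 657.8 21.4 size 152.7 444.7 ang 0.0 u 581.34955 734.14844 v -200.90825 243.77138
```

```bash
cat > m2.py <<'E'
from meas import *
import sys
# usage: m2.py u v relang(deg)  (mm)   refine the edges of a foot near a guess
a=np.radians(-4.9);U=np.array([np.cos(a),np.sin(a)]);V=np.array([-U[1],U[0]])
gu,gv,gt=map(float,sys.argv[1:4]);t=np.radians(gt)
def W(x,y,z=.047):
    u=gu+x*np.cos(t)-y*np.sin(t);v=gv+x*np.sin(t)+y*np.cos(t);return np.r_[(u*U+v*V)/1e3,z]
for n in("side","top"):
    c=load(n)
    for nm,p,q in(("+y",(-55,42),(55,42)),("-y",(-55,-42),(55,-42)),("heel",(-60,-38),(-60,38)),("toe",(60,-38),(60,38))):
        px=proj(c,[W(*p),W(*q)])
        l=side_edge(c,px[0],px[1],.047)
        ang=(l[2]+4.9-(90 if nm in("heel","toe") else 0)+90)%180-90
        w=l[0];print(n,nm,"ang %.2f"%ang,"pt uv",(w@U*1e3).round(1),(w@V*1e3).round(1),"res %.2f"%l[3])
E
python3 m2.py 587 -47 -4
```

```text
side +y ang -2.61 pt uv 591.4 -4.3 res 1.00
side -y ang -2.62 pt uv 586.7 -94.0 res 0.55
side heel ang -2.14 pt uv 531.9 -41.8 res 3.39
side toe ang -2.67 pt uv 643.3 -52.7 res 0.34
top +y ang -2.55 pt uv 592.7 -0.2 res 0.32
top -y ang -4.35 pt uv 582.3 -89.1 res 4.79
top heel ang 5.76 pt uv 529.2 -41.9 res 1.87
top toe ang -3.41 pt uv 644.7 -51.0 res 0.53
```

Emit:
{"op": "step_arm", "data": {
  "plan": [
    [0,-0.004,0,0],
    [0.006,-0.005,0,0],
    [0.012,-0.005,0,0],
    [0.013,-0.003,0,0],
    [0.013,0.001,0,0],
    [0.013,0.004,0,0],
    [0.013,0.007,0,0],
    [0.013,0.01,0,0],
    [0.013,0.013,0,0],
    [0.013,0.016,0,0],
    [0.013,0.019,0,0],
    [0.013,0.022,0,0]
  ]
}}

```text
time: 8.5
tcp_pos: [0.4973, -0.0923, 0.0362]
tcp_rot: [180.0, -0.0, 85.1]
ft_force: [-3.3, -0.1, -1.2]
width: 0.829
finger_force: 1.3
```

Emit:
{"op": "step_arm", "data": {
  "plan": [
    [0,0.003,0,0],
    [0,0.006,0,0],
    [0,0.009,0,0],
    [0,0.012,0,0],
    [0,0.015,0,0],
    [0,0.018,0,0],
    [0,0.02,0,0],
    [0,0.02,0,0]
  ]
}}

```text
time: 9.3
tcp_pos: [0.5176, -0.0941, 0.0364]
tcp_rot: [179.9, -0.0, 85.1]
ft_force: [-1.2, -0.2, -0.1]
width: 0.83
finger_force: 0.7
```

```bash
python3 snap.py 4; python3 m2.py 625 -44 -1
```

```text
side +y ang -1.21 pt uv 633.2 -0.0 res 0.76
side -y ang 0.89 pt uv 626.7 -90.1 res 0.53
side heel ang -3.58 pt uv 567.7 -48.6 res 2.50
side toe ang 1.33 pt uv 683.7 -40.5 res 0.34
top +y ang 2.22 pt uv 626.9 3.0 res 1.01
top -y ang -4.80 pt uv 627.4 -83.4 res 2.76
top heel ang -0.97 pt uv 562.8 -40.2 res 5.44
top toe ang 2.05 pt uv 685.8 -42.5 res 1.12
```

Emit:
{"op": "step_arm", "data": {
  "plan": [
    [0,-0.004,0,0],
    [0.006,-0.004,0,0],
    [0.011,-0.004,0,0],
    [0.011,0,0,0],
    [0.011,0.004,0,0],
    [0.011,0.007,0,0],
    [0.011,0.01,0,0],
    [0.011,0.013,0,0],
    [0.011,0.016,0,0],
    [0.011,0.018,0,0],
    [0.011,0.02,0,0]
  ]
}}

```text
time: 10.5
tcp_pos: [0.538, -0.085, 0.0361]
tcp_rot: [-180.0, -0.0, 85.1]
ft_force: [-2.3, 0.8, -1.2]
width: 0.824
finger_force: 1.4
```

Emit:
{"op": "step_arm", "data": {
  "plan": [
    [0,0.001,0,0],
    [0,0.002,0,0],
    [0,0.003,0,0]
  ]
}}

```text
time: 10.8
tcp_pos: [0.5407, -0.0851, 0.0363]
tcp_rot: [-180.0, 0.0, 85.1]
ft_force: [-2.4, 0.4, -1.2]
width: 0.824
finger_force: 1.3
```

Emit:
{"op": "step_arm", "data": {
  "plan": [
    [0,0.001,0,0],
    [0,0.002,0,0]
  ]
}}

```text
time: 11.0
tcp_pos: [0.5428, -0.0853, 0.0363]
tcp_rot: [-180.0, 0.0, 85.1]
ft_force: [-2.6, 0.7, -1.6]
width: 0.822
finger_force: 1.3
```

Emit:
{"op": "step_arm", "data": {
  "plan": [
    [0,0.001,0,0],
    [0,0.002,0,0],
    [0,0.002,0,0]
  ]
}}

```text
time: 11.3
tcp_pos: [0.545, -0.0855, 0.0364]
tcp_rot: [180.0, -0.0, 85.1]
ft_force: [-1.9, 0.7, -2.2]
width: 0.831
finger_force: 1.1
```

Emit:
{"op": "step_arm", "data": {
  "plan": [
    [0,0.001,0,0],
    [0,0.002,0,0],
    [0,0.002,0,0]
  ]
}}

```text
time: 11.6
tcp_pos: [0.5469, -0.0856, 0.0364]
tcp_rot: [180.0, -0.0, 85.1]
ft_force: [-3.0, 0.4, -0.4]
width: 0.825
finger_force: 1.3
```

Emit:
{"op": "step_arm", "data": {
  "plan": [
    [0,0.001,0,0],
    [0,0.002,0,0],
    [0,0.002,0,0]
  ]
}}

```text
time: 11.9
tcp_pos: [0.5483, -0.0857, 0.0364]
tcp_rot: [-179.9, 0.0, 85.1]
ft_force: [-4.8, 1.0, 1.7]
width: 0.83
finger_force: 2.4
```

Emit:
{"op": "step_arm", "data": {
  "plan": [
    [0,0.001,0,0],
    [0,0.001,0,0]
  ]
}}

```text
time: 12.1
tcp_pos: [0.5483, -0.0858, 0.0364]
tcp_rot: [-179.9, 0.0, 85.1]
ft_force: [-7.4, 0.6, 4.2]
width: 0.826
finger_force: 3.5
```

```bash
python3 snap.py 5; python3 m2.py 654 -40 0
```

```text
side +y ang 5.52 pt uv 642.7 -6.0 res 2.01
side -y ang -0.15 pt uv 659.9 -92.2 res 0.18
side heel ang -6.68 pt uv 596.4 -41.5 res 1.56
side toe ang -5.54 pt uv 706.5 -42.0 res 1.40
top +y ang -4.06 pt uv 642.4 3.2 res 4.61
top -y ang 2.17 pt uv 655.0 -81.7 res 3.36
top heel ang -4.87 pt uv 593.3 -41.0 res 4.60
top toe ang -2.96 pt uv 715.9 -41.2 res 5.17
```

Emit:
{"op": "step_arm", "data": {
  "plan": [
    [0,0.001,0,0],
    [0,0.0015,0,0],
    [0,0.0015,0,0]
  ]
}}

```text
time: 12.5
tcp_pos: [0.5484, -0.0858, 0.0363]
tcp_rot: [-179.7, 0.1, 85.1]
ft_force: [-10.3, 1.5, 6.7]
width: 0.828
finger_force: 5.1
```

Emit:
{"op": "step_arm", "data": {
  "plan": [
    [0,0.001,0,0],
    [0,0.0015,0,0],
    [0,0.0015,0,0]
  ]
}}

```text
time: 12.8
tcp_pos: [0.5484, -0.0859, 0.0362]
tcp_rot: [-179.6, 0.1, 85.1]
ft_force: [-13.1, 2.4, 9.9]
width: 0.823
finger_force: 6.5
```

Emit:
{"op": "step_arm", "data": {
  "plan": [
    [0,0.0006,0,0],
    [0,0.001,0,0],
    [0,0.001,0,0]
  ]
}}

```text
time: 13.1
tcp_pos: [0.5485, -0.0859, 0.0362]
tcp_rot: [-179.5, 0.1, 85.1]
ft_force: [-14.7, 1.8, 12.4]
width: 0.827
finger_force: 7.5
```

Emit:
{"op": "step_arm", "data": {
  "plan": [
    [0,-0.004,0,0],
    [0,-0.01,0,0],
    [0,-0.02,0,0],
    [0,-0.035,-0.01,0],
    [-0.01,-0.05,-0.03,0],
    [-0.03,-0.05,-0.05,0],
    [-0.06,-0.05,-0.07,0],
    [-0.09,-0.05,-0.07,0],
    [-0.11,-0.05,-0.07,0],
    [-0.11,-0.05,-0.07,0]
  ]
}}

```text
time: 14.1
tcp_pos: [0.4942, -0.1956, 0.1065]
tcp_rot: [179.9, 0.1, 84.7]
ft_force: [0.9, -0.2, 0.6]
width: 0.823
finger_force: 0.0
```

To row units: 90 degrees / 360 = 0.25.

Emit:
{"op": "step_arm", "data": {
  "plan": [
    [0,0,0,0.0222],
    [0,0.01,0,0.0444],
    [0,0.03,0,0.0667],
    [0,0.05,0,0.0889],
    [0,0.07,0,0.1111],
    [0,0.09,0,0.1333],
    [0,0.11,0,0.1556],
    [0,0.13,0,0.1778],
    [0,0.145,0,0.2],
    [0,0.155,0,0.2222],
    [0,0.155,0,0.2444],
    [0,0.155,0,0.25]
  ]
}}

```text
time: 15.3
tcp_pos: [0.6496, -0.2027, 0.1061]
tcp_rot: [-180.0, -0.0, -4.9]
ft_force: [-0.8, 0.9, -0.4]
width: 0.828
finger_force: 0.0
```

```bash
python3 snap.py 6; python3 m2.py 660 -42 0; python3 -c "
from rig import robot;from h import *
s=robot.get_state();x,y,z=s['tcp_pos'];a=np.radians(-4.9);print(x*np.cos(a)+y*np.sin(a),-x*np.sin(a)+y*np.cos(a),z,s['tcp_rot'])
a=cv2.imread('pics/side6.png')[90:300,200:430];b=cv2.imread('pics/top6.png')[50:260,140:370]
cv2.imwrite('pics/both6.png',cv2.resize(np.hstack([a,b]),(800,365),interpolation=cv2.INTER_CUBIC))"
```

```text
side +y ang 0.80 pt uv 663.0 -2.3 res 1.07
side -y ang 0.45 pt uv 656.3 -92.9 res 0.58
side heel ang -1.07 pt uv 593.9 -50.9 res 0.42
side toe ang -6.09 pt uv 713.7 -47.6 res 0.63
top +y ang 0.26 pt uv 648.4 0.9 res 0.56
top -y ang -4.54 pt uv 661.1 -84.5 res 1.23
top heel ang -0.12 pt uv 595.4 -40.3 res 0.67
top toe ang -9.21 pt uv 725.6 -39.3 res 1.36
0.6640022276944949 -0.14725199327415206 0.10617598105225542 [-1.79993703e+02 -2.48816120e-03 -4.73025462e+00]
```

View pics/both6.png

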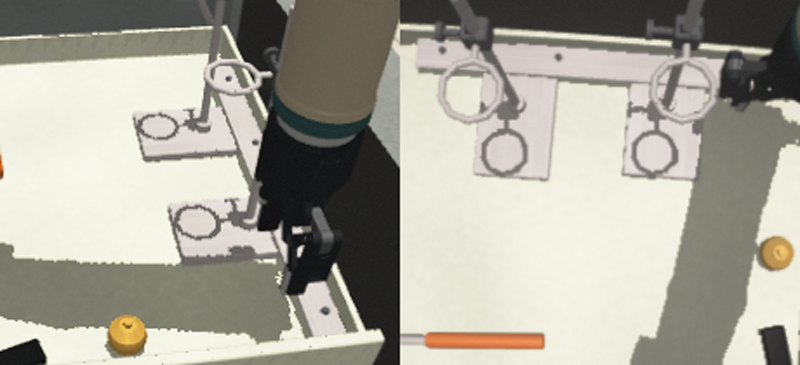

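Emit:
{"op": "step_arm", "data": {
  "plan": [
    [-0.004,0,0.01,0],
    [-0.007,0,0.025,0],
    [-0.007,0,0.04,0],
    [-0.007,0,0.055,0],
    [-0.007,0,0.065,0],
    [-0.007,0,0.07,0],
    [-0.007,-0.004,0.07,0],
    [-0.007,-0.008,0.07,0],
    [-0.007,-0.012,0.07,0],
    [-0.007,-0.015,0.07,0]
  ]
}}

```text
time: 16.4
tcp_pos: [0.6439, -0.1884, 0.0371]
tcp_rot: [-180.0, -0.1, -4.9]
ft_force: [-0.5, 0.2, -0.6]
width: 0.822
finger_force: 0.0
```

Emit:
{"op": "step_arm", "data": {
  "plan": [
    [0,-0.002,0,0],
    [0,-0.004,0,0],
    [0,-0.006,0,0],
    [0,-0.008,0,0],
    [0,-0.01,0,0],
    [0,-0.012,0,0],
    [0,-0.014,0,0],
    [0,-0.016,0,0],
    [0,-0.018,0,0],
    [0,-0.02,0,0]
  ]
}}

```text
time: 17.4
tcp_pos: [0.6449, -0.1694, 0.0363]
tcp_rot: [180.0, -0.0, -4.9]
ft_force: [-0.9, -3.2, 0.2]
width: 0.826
finger_force: 1.7
```

```bash
python3 snap.py 7; python3 m2.py 656 -30 0
```

```text
side +y ang 2.42 pt uv 645.5 8.4 res 1.25
side -y ang 8.85 pt uv 643.6 -76.9 res 4.33
side heel ang -1.08 pt uv 593.5 -39.2 res 0.59
side toe ang -0.35 pt uv 719.0 -23.9 res 2.84
top +y ang 0.14 pt uv 655.8 12.1 res 0.53
top -y ang 0.15 pt uv 657.1 -71.0 res 1.05
top heel ang 0.44 pt uv 595.2 -36.5 res 0.27
top toe ang 9.22 pt uv 716.6 -24.2 res 4.50
```

Emit:
{"op": "step_arm", "data": {
  "plan": [
    [0,-0.0025,0,0],
    [0,-0.005,0,0],
    [0,-0.0075,0,0],
    [0,-0.01,0,0],
    [0,-0.0125,0,0],
    [0,-0.015,0,0],
    [0,-0.0175,0,0],
    [0,-0.02,0,0],
    [0,-0.0225,0,0],
    [0,-0.025,0,0]
  ]
}}

```text
time: 18.5
tcp_pos: [0.647, -0.1442, 0.0363]
tcp_rot: [-180.0, 0.0, -4.9]
ft_force: [-0.1, -2.7, 0.4]
width: 0.827
finger_force: 1.7
```

```bash
python3 snap.py 8; python3 m2.py 656 -5 0;echo; python3 m2.py 643 122 0|grep top
```

```text
side +y ang -0.62 pt uv 652.3 32.7 res 1.12
side -y ang 3.68 pt uv 652.6 -55.1 res 1.55
side heel ang -0.63 pt uv 593.8 -14.1 res 0.47
side toe ang 11.09 pt uv 717.7 -2.7 res 2.14
top +y ang -0.26 pt uv 646.2 37.7 res 0.50
top -y ang 3.21 pt uv 657.0 -44.2 res 1.55
top heel ang -0.47 pt uv 595.1 -2.3 res 0.42
top toe ang 0.43 pt uv 719.2 -2.3 res 4.66

top +y ang -0.28 pt uv 642.6 163.8 res 0.57
top -y ang 0.23 pt uv 645.1 80.2 res 0.44
top heel ang -1.02 pt uv 583.7 120.9 res 0.79
top toe ang -10.90 pt uv 700.7 127.7 res 2.40
```

Emit:
{"op": "step_arm", "data": {
  "plan": [
    [0,-0.003,0,0],
    [0,-0.006,0,0],
    [0,-0.009,0,0],
    [0,-0.012,0,0],
    [0,-0.015,0,0],
    [0,-0.018,0,0],
    [0,-0.021,0,0],
    [0,-0.024,0,0],
    [0,-0.027,0,0],
    [0,-0.03,0,0],
    [0,-0.033,0,0],
    [0,-0.034,0,0]
  ]
}}

```text
time: 19.8
tcp_pos: [0.65, -0.1098, 0.0363]
tcp_rot: [-180.0, -0.0, -4.9]
ft_force: [0.2, -3.6, -0.0]
width: 0.825
finger_force: 1.7
```

```bash
python3 snap.py 9; python3 m2.py 656 29 0;echo; python3 m2.py 643 122 0|grep top
```

```text
side +y ang 7.01 pt uv 660.1 74.5 res 4.27
side -y ang 2.71 pt uv 651.3 -22.8 res 1.01
side heel ang 0.03 pt uv 593.9 19.9 res 0.45
side toe ang -5.92 pt uv 718.9 29.8 res 3.35
top +y ang -4.85 pt uv 654.0 77.2 res 1.81
top -y ang 0.22 pt uv 657.0 -11.7 res 1.65
top heel ang -0.44 pt uv 595.6 22.4 res 0.56
top toe ang -5.80 pt uv 718.4 29.5 res 3.73

top +y ang 0.01 pt uv 646.1 163.9 res 0.51
top -y ang -0.65 pt uv 643.3 79.4 res 0.64
top heel ang -0.26 pt uv 582.9 115.4 res 0.39
top toe ang -3.43 pt uv 701.5 115.3 res 1.08
```

Emit:
{"op": "step_arm", "data": {
  "plan": [
    [0,-0.001,0,0],
    [0,-0.002,0,0],
    [0,-0.003,0,0],
    [0,-0.004,0,0],
    [0,-0.0045,0,0]
  ]
}}

```text
time: 20.4
tcp_pos: [0.6503, -0.1059, 0.0363]
tcp_rot: [-180.0, 0.0, -4.9]
ft_force: [-0.7, -4.4, -0.1]
width: 0.827
finger_force: 1.7
```

Emit:
{"op": "step_arm", "data": {
  "plan": [
    [0,-0.0005,0,0],
    [0,-0.001,0,0]
  ]
}}

```text
time: 20.6
tcp_pos: [0.6504, -0.1051, 0.0363]
tcp_rot: [180.0, -0.0, -4.9]
ft_force: [-0.8, -3.1, 0.8]
width: 0.825
finger_force: 1.7
```

Emit:
{"op": "step_arm", "data": {
  "plan": [
    [0,-0.0005,0,0],
    [0,-0.001,0,0]
  ]
}}

```text
time: 20.8
tcp_pos: [0.6505, -0.1041, 0.0363]
tcp_rot: [180.0, -0.0, -4.9]
ft_force: [-0.7, -4.0, 0.5]
width: 0.825
finger_force: 1.7
```

Emit:
{"op": "step_arm", "data": {
  "plan": [
    [0,-0.0005,0,0],
    [0,-0.001,0,0]
  ]
}}

```text
time: 21.0
tcp_pos: [0.6506, -0.103, 0.0363]
tcp_rot: [-180.0, 0.0, -4.9]
ft_force: [-0.1, -3.3, -0.4]
width: 0.821
finger_force: 1.7
```

Emit:
{"op": "step_arm", "data": {
  "plan": [
    [0,-0.0005,0,0]
  ]
}}

```text
time: 21.1
tcp_pos: [0.6506, -0.1025, 0.0363]
tcp_rot: [-180.0, 0.0, -4.9]
ft_force: [-0.0, -2.0, 1.0]
width: 0.826
finger_force: 1.7
```

Emit:
{"op": "step_arm", "data": {
  "plan": [
    [0,-0.0005,0,0]
  ]
}}

```text
time: 21.2
tcp_pos: [0.6507, -0.1021, 0.0363]
tcp_rot: [180.0, -0.0, -4.9]
ft_force: [-0.2, -2.7, 0.4]
width: 0.825
finger_force: 1.7
```

Emit:
{"op": "step_arm", "data": {
  "plan": [
    [0,-0.0005,0,0]
  ]
}}

```text
time: 21.3
tcp_pos: [0.6507, -0.1015, 0.0363]
tcp_rot: [-180.0, 0.0, -4.9]
ft_force: [0.1, -3.3, -0.3]
width: 0.823
finger_force: 1.7
```

Emit:
{"op": "step_arm", "data": {
  "plan": [
    [0,-0.0005,0,0]
  ]
}}

```text
time: 21.4
tcp_pos: [0.6508, -0.101, 0.0363]
tcp_rot: [-180.0, 0.0, -4.9]
ft_force: [-0.1, -3.7, 0.4]
width: 0.825
finger_force: 1.7
```

Emit:
{"op": "step_arm", "data": {
  "plan": [
    [0,-0.0005,0,0]
  ]
}}

```text
time: 21.5
tcp_pos: [0.6508, -0.1005, 0.0363]
tcp_rot: [-180.0, -0.0, -4.9]
ft_force: [-0.7, -3.6, 0.9]
width: 0.825
finger_force: 1.7
```

Emit:
{"op": "step_arm", "data": {
  "plan": [
    [0,-0.0004,0,0]
  ]
}}

```text
time: 21.6
tcp_pos: [0.6508, -0.1005, 0.0363]
tcp_rot: [180.0, 0.0, -4.9]
ft_force: [-0.6, -4.9, 1.2]
width: 0.822
finger_force: 2.3
```

Emit:
{"op": "step_arm", "data": {
  "plan": [
    [0,-0.0004,0,0]
  ]
}}

```text
time: 21.7
tcp_pos: [0.6508, -0.1005, 0.0364]
tcp_rot: [180.0, -0.0, -4.9]
ft_force: [-0.7, -5.7, 0.4]
width: 0.824
finger_force: 2.7
```

```bash
python3 snap.py 10; python3 m2.py 643 122 0|grep top; python3 m2.py 656 38 0|grep -E "heel|-y"; python3 -c "
import cv2
b=cv2.imread('pics/top10.png')[60:180,170:320]
cv2.imwrite('pics/z10.png',cv2.resize(b,(750,600),interpolation=cv2.INTER_CUBIC))"
```

```text
top +y ang -0.17 pt uv 646.2 164.1 res 0.43
top -y ang -3.31 pt uv 631.5 80.8 res 2.68
top heel ang -0.24 pt uv 583.0 115.4 res 0.42
top toe ang -1.95 pt uv 701.3 123.6 res 1.87
side -y ang 3.20 pt uv 644.3 -14.1 res 1.29
side heel ang -0.39 pt uv 593.6 42.4 res 0.39
top -y ang 0.35 pt uv 653.1 -2.8 res 1.41
top heel ang 0.15 pt uv 595.3 39.0 res 0.34
```

View pics/z10.png

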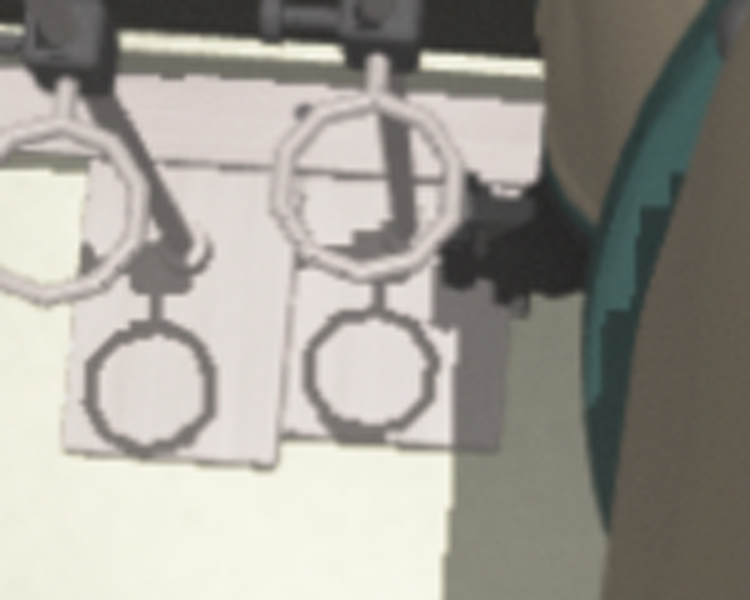

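Emit:
{"op": "step_arm", "data": {
  "plan": [
    [0,0.003,0,0],
    [0,0.01,0,0],
    [0,0.02,-0.01,0],
    [0,0.035,-0.03,0],
    [-0.01,0.045,-0.05,0],
    [-0.03,0.045,-0.07,0],
    [-0.06,0.045,-0.07,0],
    [-0.09,0.045,-0.07,0],
    [-0.12,0.045,-0.07,0],
    [-0.145,0.045,-0.07,0],
    [-0.145,0.045,-0.07,0]
  ]
}}

```text
time: 22.9
tcp_pos: [0.4985, -0.1324, 0.107]
tcp_rot: [-180.0, 0.2, -5.0]
ft_force: [-0.2, 0.4, 0.3]
width: 0.824
finger_force: 0.0
```

To row units: -90 degrees / 360 = -0.25.

Emit:
{"op": "step_arm", "data": {
  "plan": [
    [0,0,0,-0.0222],
    [0,-0.01,0,-0.0444],
    [0,-0.025,0,-0.0667],
    [0,-0.04,0,-0.0889],
    [0,-0.055,0,-0.1111],
    [0,-0.07,0,-0.1333],
    [0,-0.085,0,-0.1556],
    [0,-0.1,0,-0.1778],
    [0,-0.115,0,-0.2],
    [0,-0.125,0,-0.2222],
    [0,-0.127,0,-0.2444],
    [0,-0.127,0,-0.25]
  ]
}}

```text
time: 24.1
tcp_pos: [0.5147, -0.0052, 0.1069]
tcp_rot: [179.9, -0.1, 85.2]
ft_force: [-0.4, -0.5, 0.5]
width: 0.827
finger_force: 0.0
```

```bash
python3 snap.py 11; python3 m2.py 643 122 0|grep top;python3 m2.py 656 38 0; python3 -c "
from rig import robot;from h import *
s=robot.get_state();x,y,z=s['tcp_pos'];a=np.radians(-4.9);print(x*np.cos(a)+y*np.sin(a),-x*np.sin(a)+y*np.cos(a),z,s['tcp_rot'])"
```

```text
top +y ang -4.07 pt uv 651.1 166.0 res 3.09
top -y ang 1.84 pt uv 642.6 79.4 res 6.33
top heel ang -5.51 pt uv 585.1 120.9 res 4.43
top toe ang -2.17 pt uv 700.9 122.3 res 4.58
side +y ang 7.35 pt uv 653.1 74.1 res 2.30
side -y ang 0.94 pt uv 661.0 -14.1 res 0.84
side heel ang 0.37 pt uv 593.9 39.1 res 0.51
side toe ang -4.64 pt uv 722.4 40.7 res 2.76
top +y ang -4.10 pt uv 655.6 79.5 res 4.90
top -y ang 1.79 pt uv 655.6 -4.2 res 3.63
top heel ang 6.85 pt uv 596.7 35.5 res 4.51
top toe ang -3.67 pt uv 717.4 39.9 res 5.90
0.512801963517603 0.03778510666825838 0.10662781059596867 [ 1.79948522e+02 -1.18843234e-02  8.49133524e+01]
```

Emit:
{"op": "step_arm", "data": {
  "plan": [
    [0,0,0.02,0],
    [0,0,0.04,0],
    [0,0,0.055,0],
    [0,0,0.065,0],
    [0,0,0.07,0],
    [0,0.008,0.07,0],
    [0,0.016,0.07,0],
    [0,0.024,0.07,0],
    [0,0.03,0.07,0],
    [0,0.034,0.07,0],
    [0,0.037,0.07,0],
    [0,0.037,0.07,0]
  ]
}}

```text
time: 25.4
tcp_pos: [0.5507, -0.0089, 0.0364]
tcp_rot: [180.0, -0.0, 85.1]
ft_force: [-0.0, -0.0, 0.8]
width: 0.827
finger_force: 0.0
```

Emit:
{"op": "step_arm", "data": {
  "plan": [
    [0,0.001,0,0],
    [0,0.002,0,0],
    [0,0.002,0,0]
  ]
}}

```text
time: 25.7
tcp_pos: [0.5523, -0.009, 0.0363]
tcp_rot: [-180.0, 0.0, 85.1]
ft_force: [0.4, 0.0, -0.1]
width: 0.825
finger_force: 0.0
```

Emit:
{"op": "step_arm", "data": {
  "plan": [
    [0,0.001,0,0],
    [0,0.0015,0,0]
  ]
}}

```text
time: 25.9
tcp_pos: [0.5539, -0.0091, 0.0363]
tcp_rot: [180.0, -0.0, 85.1]
ft_force: [-0.5, 0.5, 0.2]
width: 0.825
finger_force: 0.0
```

Emit:
{"op": "step_arm", "data": {
  "plan": [
    [0,0.0005,0,0],
    [0,0.001,0,0]
  ]
}}

```text
time: 26.1
tcp_pos: [0.5547, -0.0092, 0.0363]
tcp_rot: [-180.0, 0.0, 85.1]
ft_force: [-0.7, 0.1, -0.5]
width: 0.823
finger_force: 0.6
```

Emit:
{"op": "step_arm", "data": {
  "plan": [
    [0,0.0005,0,0],
    [0,0.001,0,0]
  ]
}}

```text
time: 26.3
tcp_pos: [0.5548, -0.0093, 0.0362]
tcp_rot: [-179.9, 0.0, 85.1]
ft_force: [-4.1, 0.8, 2.7]
width: 0.824
finger_force: 1.8
```

Emit:
{"op": "step_arm", "data": {
  "plan": [
    [0,0.0005,0,0],
    [0,0.001,0,0]
  ]
}}

```text
time: 26.5
tcp_pos: [0.5549, -0.0093, 0.0361]
tcp_rot: [-179.8, 0.0, 85.1]
ft_force: [-6.7, 1.2, 4.6]
width: 0.828
finger_force: 3.3
```

Emit:
{"op": "step_arm", "data": {
  "plan": [
    [0,0.0005,0,0],
    [0,0.001,0,0],
    [0,0.001,0,0]
  ]
}}

```text
time: 26.8
tcp_pos: [0.5549, -0.0094, 0.0361]
tcp_rot: [-179.7, 0.1, 85.1]
ft_force: [-7.5, 1.9, 6.0]
width: 0.822
finger_force: 3.8
```

Emit:
{"op": "step_arm", "data": {
  "plan": [
    [0,-0.003,0,0],
    [0,-0.008,0,0],
    [0,-0.015,0,0],
    [0,-0.025,-0.01,0],
    [0,-0.045,-0.04,0],
    [-0.03,-0.06,-0.08,0],
    [-0.07,-0.08,-0.11,0],
    [-0.11,-0.1,-0.12,0],
    [-0.15,-0.11,-0.12,0],
    [-0.19,-0.11,-0.12,0],
    [-0.23,-0.11,-0.12,0],
    [-0.27,-0.11,-0.12,0]
  ]
}}

```text
time: 28.0
tcp_pos: [0.4242, -0.2705, 0.1572]
tcp_rot: [180.0, 0.1, 85.1]
ft_force: [0.9, -0.2, -0.2]
width: 0.825
finger_force: 0.0
```

Emit:
{"op": "step_arm", "data": {
  "plan": [
    [-0.04,0,0,0],
    [-0.08,0,0,0],
    [-0.12,-0.01,0,0],
    [-0.15,-0.02,0,0],
    [-0.15,-0.02,0,0],
    [-0.15,-0.02,0,0]
  ]
}}

```text
time: 28.6
tcp_pos: [0.3915, -0.4167, 0.1566]
tcp_rot: [180.0, -0.0, 85.0]
ft_force: [1.4, 0.2, 0.1]
width: 0.828
finger_force: 0.0
```

```bash
python3 snap.py 12; python3 m2.py 643 122 0|grep top;python3 m2.py 656 38 0; python3 -c "
import cv2
b=cv2.imread('pics/top12.png')[50:210,150:350]
cv2.imwrite('pics/z12.png',cv2.resize(b,(750,600),interpolation=cv2.INTER_CUBIC))"
```

```text
top +y ang 0.26 pt uv 640.1 163.6 res 0.73
top -y ang 0.13 pt uv 640.8 76.4 res 2.61
top heel ang -0.87 pt uv 583.7 124.3 res 0.92
top toe ang -9.16 pt uv 698.4 122.2 res 1.68
side +y ang 4.16 pt uv 657.1 74.5 res 1.80
side -y ang -0.42 pt uv 651.1 -14.5 res 0.73
side heel ang 0.16 pt uv 593.9 41.7 res 0.53
side toe ang -2.68 pt uv 722.4 33.2 res 2.04
top +y ang 3.92 pt uv 655.5 76.1 res 1.31
top -y ang -0.66 pt uv 657.1 -3.4 res 0.44
top heel ang -1.11 pt uv 596.3 39.7 res 0.69
top toe ang -2.15 pt uv 717.6 31.5 res 3.86
```

View pics/z12.png

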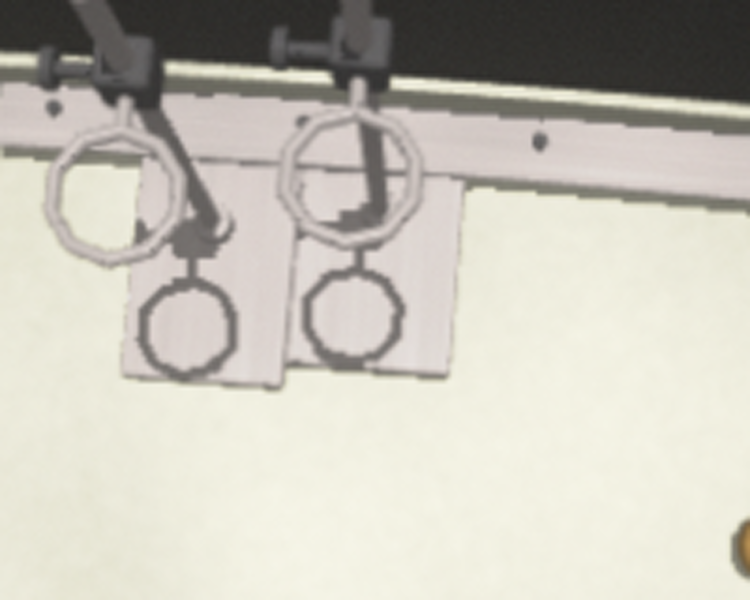

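```bash
python3 -c "
from rig import robot;print(robot.job_done())"
```

```text
the job is handed in; nothing more can be done
None
```

The job is handed in: the loose stand is pressed home against the hidden stop (about 15 N at first, about 7.5 N in a last check that found no play). It is square to the rail within about half a degree by the cameras, and its foot touches the parked stand's foot, which did not measurably move.

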